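# Tip the press board onto the taped gluing place and press it

## Task

The press board stands on its end just inside one end of the grey taped outline, its cork face towards the black rubber sheet lying there. Push the board near its top, without gripping or lifting it, so that it tips over onto the sheet and lands cork face down within the tape (resting on the tape is fine, over its outer edge is not); once it lies still, press down firmly on the middle of its back with the fingertips for two seconds, then move clear. Do not push the board by its lower half while it stands, let it come down outside the tape, or disturb the paddle, file, roller and storage peg.

Things in the scene. Friction and masses are not known exactly. Their poses are not given: they have to be found in the camera images.
- board: The loose press board, a plain brown plywood slab 160 mm tall, 120 wide, 30 thick, 0.3 to 0.55 kg, one broad face covered with cork, standing on its 120 x 30 mm end. Origin: centre of that lower end. Pushed high it passes balance after leaning about 11 degrees, then falls by itself about its lower cork-side edge, which hardly slips. Lying cork down, its back is 30 mm above the counter.
- board_mid (a point): Centre of the press board, 80 mm above the counter while it stands. Axes, as the board's: z along its 160 mm length (up at the start), y along its 120 mm width, x square to the broad faces. The cork face is on +x (15 mm from this point) and starts facing the outline's middle; the bare back is on -x (15 mm).
- foot_left (a point): Corner of the board's 160 x 120 mm outline (mid-thickness): lower end, +y side.
- foot_right (a point): Corner of the board's outline (mid-thickness): lower end, -y side.
- head_left (a point): Corner of the board's outline (mid-thickness): upper end, +y side.
- head_right (a point): Corner of the board's outline (mid-thickness): upper end, -y side.
- outline: Rectangle of grey tape flat on the white counter, fixed; origin at its middle, at counter height. Inside the tape 220 mm along x, 180 mm along y; tape 12 mm wide (244 x 204 mm overall). A black rubber sheet, 130 x 100 x 1 mm, lies in its middle and does not hinder the board. The board stands just inside its -x end and is to fall towards its +x.
- paddle: Bystander: paddle lying flat, dark rubber blade about 150 mm across with dark edge, wooden handle, 250 mm long and 22 mm high at most; origin on the counter under its middle.
- file: Bystander: brass file lying flat, wooden handle, 170 mm long, 18 mm high; origin on the counter under its middle.
- roller: Bystander: red plastic hand roller lying down, barrel 90 mm wide and 36 mm in diameter, about 190 mm long overall; origin on the counter under its middle.
- peg: Bystander: turned beech storage peg standing upright, 112 mm tall, foot 48 mm in diameter; origin at the centre of its foot.
Things that resemble listed ones, but are neither listed nor needed, are in the scene too. There is more than one size of the board; the one meant has the size given above.

How it is judged:
By the outcome, as a careful person would: the job done as asked, in the order asked, and still so for the second after the job is handed in, with the robot touching nothing.
It also fails if it takes over 48 s, if anything falls off the work surface, if the arm or the gripper's body presses on something with over 40 N, if the wrist force passes 120 N, or if a joint passes its speed limit or range.

## Robot

A 6-joint arm with a two-finger parallel gripper is mounted at the origin on the work surface. World frame = base frame: x ahead of the robot, y to its left, z up, the work surface at z = 0. Lengths are in mm, angles in rad, forces in N, time in s.
With the tool pointing down it reaches from about 275 to 750 mm from the base axis. Payload 10.2 kg.
Tool frame: the origin (TCP) lies at the very end of the fingers, on their centre line; the grasp point (between the pads) lies 19 mm behind it; z points along the fingers, y is the line along which they close (so a half turn about z gives the same grasp; the last joint's range is limited). The gripper opens to 85 mm and grips with 20 to 120 N. Pads are 22 mm wide; open, the fingers measure 114 mm over their backs; the gripper's body (76 mm by 85 mm) begins 54 mm behind the grasp point. The pads swing forward as they close: fully open they stand 13 mm farther back than shut.
Start: joints at [1.052, 0.313, 1.498, -0, 1.331, -0.223], TCP at [153.053, 502.201, 210.894] pointing down, gripper open.
Joint ranges: [-2.94, 2.94], [-0.97, 2.17], [0.19, 2.56], [-1.23, 4.37], [0.02, 3.11], [-2.88, 2.88]. Speed limits (rad/s): [2.39, 2.39, 3.01, 3.14, 3.14, 3.14].

## Interface

Orientations are given as a unit quaternion [w, x, y, z].
In Python, from rig import monitor, eyes, job gives the robot as it stands. The module is installed in compiled form; this text tells all that it offers.
- The arm moves only by the tool send_rows, never from a script. Its argument "targets" is one flat list of numbers, 7 for each row, row after row: the turn, a rotation vector about the tool's x, y, z in degrees, then the shift along the tool's x, y, z in units of 60 mm (1.0 is 60 mm), then the opening, from -1 (shut) to 1 (fully open), so that 0 is half open. A call has 1 to 5 rows; each row shifts and turns the commanded pose from where the row before left it, along the tool's axes as they then stand; what a row does not reach is not made up. A row lasts 1/8 s, in which the tool goes at most 62.5 mm and 10.7 degrees, less where a joint would pass 70% of its speed; a pose out of reach is approached as far as the arm can. A call is refused whole if a number of a shift passes 1 or a number of a turn 10.7, either way. A call with a gripper value outside its range is refused whole. The fingers move at their own pace and stop on an object; "newtons" is the grip in N (left out, the last holds). Time passes only in rows, so rows that do not move let the fingers close. It gives the time, the measured TCP pose, the force, the opening and the grip force at its end, in the units of the state.
- monitor.sense(): the state, without advancing time (a new reading comes with each control period).
- eyes.capture(name): name is "scene" or "top"; returns a dict with "img" (480x640x3 uint8, red, green, blue), "K" (3x3 intrinsics, pixels), "distortion" ([k1, k2, p1, p2, k3] as OpenCV has them; the pictures are not rectified), "R" (3x3) and "t" (3): a world point X has camera coordinates R X + t. Camera axes: x right, y down, z forward; pixel columns grow to the right and rows downward; lengths in mm; the calibration is good to about 2 mm. A picture is of the moment at which its call begins. There is no depth.
- job.finish_job(): hands the job in; it is judged then, once.
The state is a dict: "time_s": time; "joints": joint angles; "dq": joint speeds; "tau": joint torques, N m; "eef_pos": TCP position; "ee_rot": TCP orientation; "force": force on the tool from outside, world axes, zero at the start; "wrist_torque": the same for the moment, N m; "grip_width": opening from 0.0 (shut) to 1.0 (fully open); "grip_force": force on a finger pad.
Only numpy, scipy, OpenCV 4.12 (cv2) and the standard library are available. Lean on these libraries where they do the work, as an engineer would, in place of code of your own. Each camera call takes 0.05 s, during which the arm holds its last target. There are 200 camera calls.

## Working session

There is one attempt and no reset: what is moved stays moved. The work goes in short steps, Python scripts to look and compute and a tool call to move; the robot and the scene stay as the last step left them, time stands still between calls to the robot, and variables do not carry over. Pictures are saved under pics/ and viewed, at most 10 in all, crops included, and the job is handed in when it is done.

Besides the shell and the picture viewer there is one more tool, called as name(argument=value, ...), one argument or row to a line, values as JSON. send_rows: Moves the arm, as the interface text tells. Its arguments: {"type":"object","properties":{"targets":{"type":"array","items":{"type":"number"}},"newtons":{"type":"number"}},"required":["targets"]}

```bash
mkdir -p pics; cat > h.py <<'E'
import numpy as np, cv2
from rig import monitor, eyes, job
def snap(n,f):
    c=eyes.capture(n); cv2.imwrite(f'pics/{f}.png',c['img'][:,:,::-1]); return c
def ray(c,px,h):
    p=cv2.undistortPoints(np.array(px,float).reshape(-1,1,2),np.array(c['K']),np.array(c['distortion'])).reshape(-1,2)
    R=np.array(c['R']);t=np.array(c['t']);o=-R.T@t
    d=np.c_[p,np.ones(len(p))]@R
    return o+d*((h-o[2])/d[:,2])[:,None]
def proj(c,X):
    return cv2.projectPoints(np.array(X,float).reshape(-1,1,3),cv2.Rodrigues(np.array(c['R']))[0],np.array(c['t'],float),np.array(c['K']),np.array(c['distortion']))[0].reshape(-1,2)
E
python3 - <<'E'
from h import *
for n in ('scene','top'):
    c=snap(n,n+'0'); print(n,(-np.array(c['R']).T@np.array(c['t'])).round())
s=monitor.sense(); print(s)
E
```

```text
scene [1020.  548. 1193.]
top [ 414.   15. 1231.]
{'time_s': 0.1, 'joints': array([ 1.05162278e+00,  3.13362236e-01,  1.49837706e+00,  1.54306660e-05,
        1.33102040e+00, -2.23393770e-01]), 'dq': array([-1.42152817e-04, -1.62195787e-03, -3.43541274e-03, -3.49890856e-04,
       -1.48860606e-04, -3.84306925e-05]), 'tau': array([ 2.72435253e-03, -4.12904942e+01, -2.60144824e+01, -1.30281692e-04,
        2.98278450e-03,  4.50071400e-05]), 'eef_pos': array([152.90012197, 501.96539148, 210.40259716]), 'ee_rot': array([-2.18691323e-04,  1.47353177e-01,  9.89083768e-01, -5.41042531e-04]), 'force': array([-0.39609254,  0.20336301, -0.04199887]), 'wrist_torque': array([ 0.02180619,  0.05048912, -0.02889668]), 'grip_force': 0.0, 'grip_width': 1.0036503492246662}
```

View pics/scene0.png

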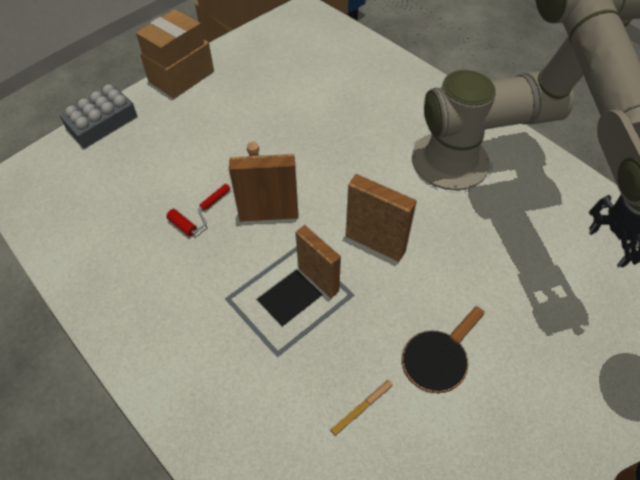

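View pics/top0.png

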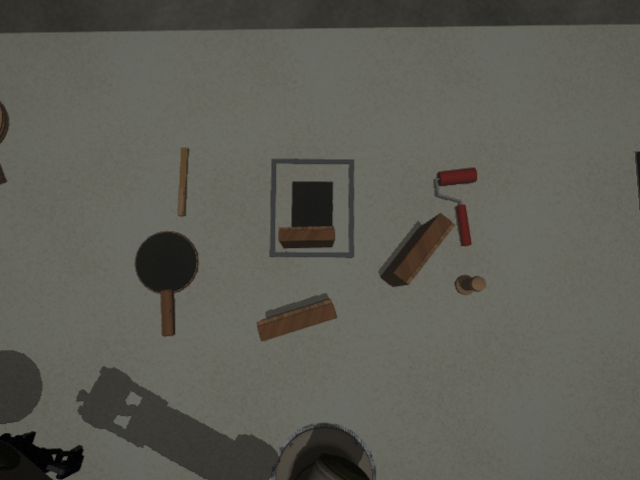

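The scene view shows the board at (318,262) inside the outline, with two larger decoy boards at (380,217) and (265,188). In the top view the board is at (306,236), the outline spans (271..354, 159..257), and the decoy stands behind the board at (297,320). Next I'll measure these.

```bash
python3 - <<'E'
from h import *
c=eyes.capture('top'); im=c['img'][:,:,::-1].copy()
hsv=cv2.cvtColor(im,cv2.COLOR_BGR2HSV)
m=cv2.inRange(hsv,(3,90,40),(20,255,255))
n,l,st,ce=cv2.connectedComponentsWithStats(m)
for i in range(1,n):
    if st[i,4]>300:
        b=cv2.boxPoints(cv2.minAreaRect(np.argwhere(l==i)[:,::-1].astype(np.float32)))
        print(st[i],b.round(1).tolist()); print(ray(c,b,160).round()[:,:2].tolist())
g=im[...,0].astype(int)
q=[(271,159),(354,159),(354,257),(271,257)]
print('outline',ray(c,q,0).round()[:,:2].tolist())
cv2.imwrite('pics/crop.png',cv2.resize(im[145:350,240:360][:, :],None,fx=2.9,fy=2.9,interpolation=cv2.INTER_CUBIC))
c2=snap('scene','s1')
a=cv2.imread('pics/s1.png')[170:320,220:420]
cv2.imwrite('pics/crop2.png',cv2.resize(a,None,fx=4,fy=4,interpolation=cv2.INTER_CUBIC))
E
```

```text
[178 148  10  68 420] [[177.60000610351562, 214.89999389648438], [181.1999969482422, 147.6999969482422], [187.5, 148.10000610351562], [184.0, 215.3000030517578]]
[[595.0, 303.0], [742.0, 296.0], [741.0, 283.0], [594.0, 289.0]]
[ 393  214   61   70 1488] [[392.0, 272.8999938964844], [439.20001220703125, 212.1999969482422], [454.70001220703125, 224.3000030517578], [407.5, 284.8999938964844]]
[[463.0, -150.0], [591.0, -255.0], [564.0, -287.0], [437.0, -182.0]]
[279 226  56  16 806] [[278.6000061035156, 226.8000030517578], [333.79998779296875, 225.3000030517578], [334.20001220703125, 240.0], [279.0, 241.5]]
[[565.0, 88.0], [567.0, -29.0], [535.0, -29.0], [534.0, 88.0]]
[148 287  26  49 547] [[148.0, 287.0], [168.3000030517578, 281.0], [183.1999969482422, 331.1000061035156], [162.89999389648438, 337.1000061035156]]
[[443.0, 363.0], [455.0, 321.0], [350.0, 289.0], [339.0, 331.0]]
[ 257  299   79   42 1549] [[255.5, 321.5], [330.5, 298.0], [336.5, 317.0], [261.3999938964844, 340.5]]
[[367.0, 139.0], [413.0, -19.0], [373.0, -30.0], [328.0, 127.0]]
outline [[758.0, 116.0], [755.0, -90.0], [511.0, -83.0], [514.0, 119.0]]
```

View pics/crop.png

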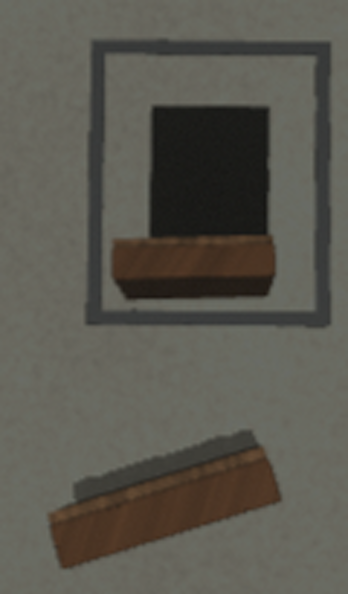

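View pics/crop2.png

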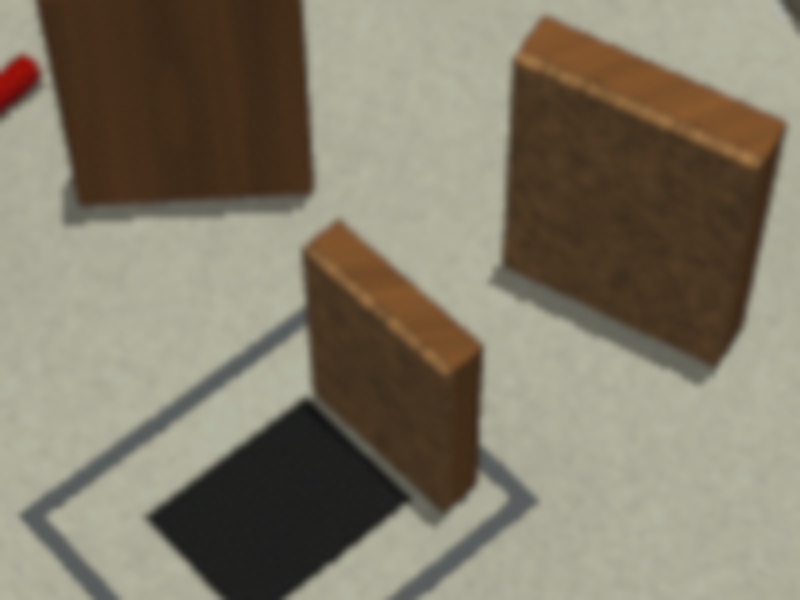

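The board's top is at x 535–566, y −29…88 when cast to z=160, which gives 117×31 mm and matches the size given. It will fall to about x 566–726, and the tape's outer edge is at about 756. The decoy's nearest edge is at x≈413. I'll rise, close the fingers, turn the tool by −18° and go behind the board.

send_rows(
  targets=[0,0,-9,0,0,-0.6,-1,0,0,-9,0,0,-0.6,-1,0,0,0,-0.375,-0.525,0,-1,0,0,0,-0.375,-0.525,0,-1,0,0,0,-0.375,-0.525,0,-1],
)

```text
time_s: 0.82
eef_pos: [222.8, 407.9, 282.8]
ee_rot: [-0.0, -0.009, 1.0, -0.0]
force: [0.4, 0.3, 1.0]
grip_width: 0.006
grip_force: 0.0
```

send_rows(
  targets=[0,0,0,-0.375,-0.525,0,-1,0,0,0,-0.375,-0.525,0,-1,0,0,0,-0.375,-0.525,0,-1,0,0,0,-0.375,-0.525,0,-1,0,0,0,-0.375,-0.525,0,-1],
)

```text
time_s: 1.45
eef_pos: [338.2, 252.4, 282.9]
ee_rot: [-0.0, -0.009, 1.0, -0.0]
force: [0.8, 0.6, -0.3]
grip_width: -0.002
grip_force: 0.0
```

send_rows(
  targets=[0,0,0,-0.375,-0.525,0,-1,0,0,0,-0.375,-0.525,0,-1,0,0,0,-0.375,-0.525,0,-1,0,0,0,-0.375,-0.525,0,-1,0,0,0,-0.375,-0.525,0,-1],
)

```text
time_s: 2.08
eef_pos: [453.6, 97.0, 282.8]
ee_rot: [-0.0, -0.009, 1.0, 0.0]
force: [0.2, 1.1, 0.5]
grip_width: -0.0
grip_force: 0.0
```

send_rows(
  targets=[0,0,0,0,0,0,-1,0,0,0,0,0,0,-1],
)

```text
time_s: 2.33
eef_pos: [452.7, 98.5, 282.8]
ee_rot: [-0.0, -0.009, 1.0, 0.0]
force: [-1.1, -0.6, -0.2]
grip_width: -0.002
grip_force: 0.0
```

send_rows(
  targets=[0,0,0,-0.34,-0.58,0,-1,0,0,0,-0.34,-0.58,0,-1,0,0,0,0,0,0.8,-1,0,0,0,0,0,0.8,-1,0,0,0,0,0,0.78,-1],
)

```text
time_s: 2.95
eef_pos: [494.6, 30.4, 138.9]
ee_rot: [0.0, -0.01, 1.0, 0.0]
force: [1.2, 0.8, -0.2]
grip_width: -0.002
grip_force: 0.0
```

send_rows(
  targets=[0,0,0,0,0,0,-1,0,0,0,0,0,0,-1],
)

```text
time_s: 3.2
eef_pos: [496.0, 29.7, 142.2]
ee_rot: [0.001, -0.01, 1.0, -0.0]
force: [0.2, 1.0, 0.5]
grip_width: 0.002
grip_force: 0.0
```

```bash
python3 - <<'E'
from h import *
c=snap('scene','s2')
a=cv2.imread('pics/s2.png')[130:330,220:440]
cv2.imwrite('pics/crop3.png',cv2.resize(a,None,fx=3,fy=3,interpolation=cv2.INTER_CUBIC))
E
```

```text
(no output)
```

View pics/crop3.png

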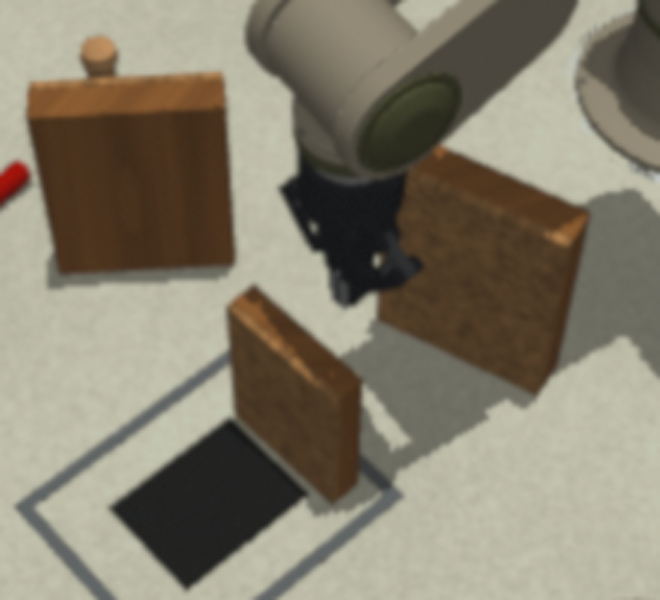

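The crop shows the shut fingertips at (345,300), between the board and the decoy, with nothing moved. Now a slow push in +x.

send_rows(
  targets=[0,0,0,-0.09,0,0,-1,0,0,0,-0.09,0,0,-1,0,0,0,-0.09,0,0,-1,0,0,0,-0.09,0,0,-1,0,0,0,-0.09,0,0,-1],
)

```text
time_s: 3.88
eef_pos: [522.5, 29.8, 140.0]
ee_rot: [-0.0, -0.009, 1.0, 0.0]
force: [0.2, -0.2, 0.1]
grip_width: 0.003
grip_force: 0.0
```

send_rows(
  targets=[0,0,0,-0.09,0,0,-1,0,0,0,-0.09,0,0,-1,0,0,0,-0.09,0,0,-1],
)

```text
time_s: 4.25
eef_pos: [538.6, 30.1, 140.1]
ee_rot: [-0.0, -0.009, 1.0, -0.0]
force: [-0.7, -0.8, -0.4]
grip_width: -0.005
grip_force: 0.0
```

send_rows(
  targets=[0,0,0,-0.09,0,0,-1,0,0,0,-0.09,0,0,-1,0,0,0,-0.09,0,0,-1,0,0,0,-0.09,0,0,-1],
)

```text
time_s: 4.75
eef_pos: [560.2, 30.5, 140.1]
ee_rot: [-0.0, -0.009, 1.0, 0.0]
force: [-0.5, -0.4, 0.6]
grip_width: -0.001
grip_force: 0.0
```

send_rows(
  targets=[0,0,0,0,0,0,-1,0,0,0,0,0,0,-1,0,0,0,0,0,0,-1,0,0,0,0,0,0,-1,0,0,0,0,0,0,-1],
)

```text
time_s: 5.38
eef_pos: [559.8, 30.5, 140.1]
ee_rot: [0.0, -0.009, 1.0, -0.0]
force: [0.9, 0.2, 0.1]
grip_width: 0.001
grip_force: 0.0
```

```bash
python3 - <<'E'
from h import *
c=snap('scene','s3')
a=cv2.imread('pics/s3.png')[130:370,180:440]
cv2.imwrite('pics/crop4.png',cv2.resize(a,None,fx=2.5,fy=2.5,interpolation=cv2.INTER_CUBIC))
E
```

```text
(no output)
```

View pics/crop4.png

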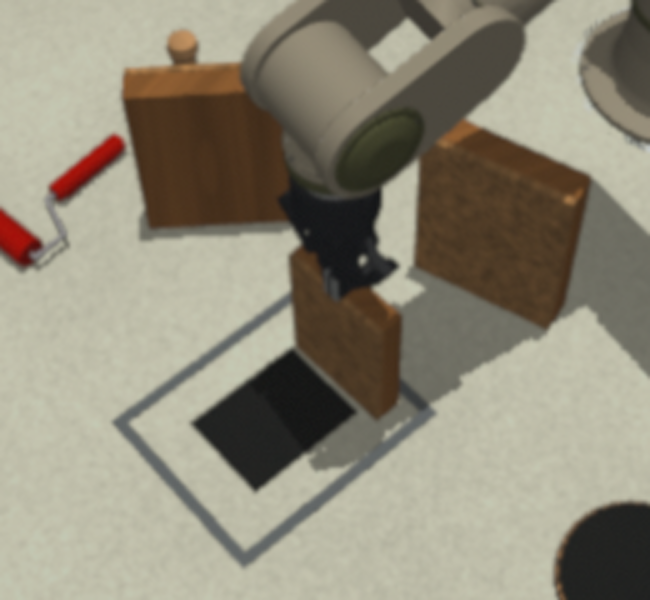

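```bash
python3 - <<'E'
from h import *
c=eyes.capture('scene'); f=lambda P:((proj(c,P)-[180,130])*2.5).round().tolist()
print('tcp',f([[560,30,140],[571,30,140],[560,30,160]]))
print('upright front', f([[566,90,160],[566,-30,160],[566,90,0],[566,-30,0]]))
print('upright back top', f([[535,90,160],[535,-30,160]]))
a=np.radians(14)
print('lean14', f([[566+160*np.sin(a),y,160*np.cos(a)] for y in(90,-30)]))
d=snap('top','t3'); cv2.imwrite('pics/crop5.png',cv2.resize(cv2.imread('pics/t3.png')[140:350,230:370],None,fx=2.8,fy=2.8,interpolation=cv2.INTER_CUBIC))
g=lambda P:((proj(d,P)-[230,140])*2.8).round().tolist()
print('top tcp',g([[560,30,140]]),g([[566,90,160],[566,-30,160],[535,90,160],[535,-30,160]]))
E
```

```text
tcp [[338.0, 303.0], [329.0, 310.0], [338.0, 290.0]]
upright front [[379.0, 336.0], [288.0, 254.0], [378.0, 423.0], [295.0, 346.0]]
upright back top [[405.0, 315.0], [313.0, 235.0]]
lean14 [[347.0, 365.0], [256.0, 281.0]]
top tcp [[213.0, 252.0]] [[134.0, 242.0], [292.0, 240.0], [134.0, 283.0], [293.0, 280.0]]
```

View pics/crop5.png

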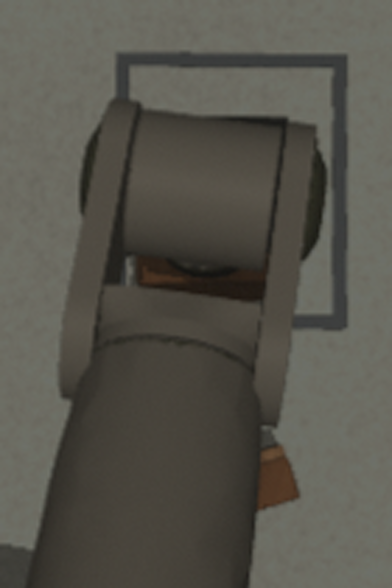

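```bash
python3 - <<'E'
from h import *
s=monitor.sense(); print(s['time_s'],s['eef_pos'],s['joints'].round(3),s['force'],s['wrist_torque'])
c=snap('scene','s4'); 
print('tip s2 px',proj(c,[[496,30,142]]),'tip now',((proj(c,[[560,30,140]])-[270,190])*7).round())
print(((proj(c,[[566,90,160],[566,-30,160],[566,90,0],[566,-30,0],[535,90,160],[535,-30,160]])-[270,190])*7).round().tolist())
cv2.imwrite('pics/crop6.png',cv2.resize(cv2.imread('pics/s4.png')[190:275+30,270:365],None,fx=7,fy=7,interpolation=cv2.INTER_CUBIC)[:600])
a=cv2.imread('pics/s1.png').astype(int);b=cv2.imread('pics/s4.png').astype(int)
# dark front +y lower corner profile
for r in (255,262,270,280,290): print(r,a[r,300:345:3].sum(1).tolist(),b[r,300:345:3].sum(1).tolist())
E
```

```text
5.525 [559.87372058  30.48677643 140.10801712] [-0.155  0.453  1.488 -0.     1.201 -1.744] [ 0.48067049  0.69823302 -0.47067234] [0.04639745 0.02036906 0.02892597]
tip s2 px [[335.58405348 234.51075917]] tip now [[316. 427.]]
[[432.0, 520.0], [176.0, 291.0], [428.0, 765.0], [195.0, 550.0], [504.0, 462.0], [246.0, 238.0]]
255 [153, 157, 159, 150, 153, 160, 163, 226, 278, 235, 235, 235, 236, 332, 496] [172, 174, 172, 166, 169, 178, 179, 185, 189, 159, 158, 157, 234, 237, 320]
262 [150, 152, 148, 149, 150, 151, 157, 146, 151, 164, 272, 204, 134, 160, 495] [166, 167, 164, 166, 166, 168, 174, 162, 167, 173, 194, 169, 143, 154, 321]
270 [218, 156, 157, 156, 157, 145, 143, 158, 154, 157, 150, 145, 133, 216, 487] [241, 171, 173, 173, 173, 159, 159, 173, 169, 172, 167, 161, 143, 174, 315]
280 [93, 85, 88, 252, 188, 134, 152, 155, 163, 150, 154, 141, 134, 253, 498] [66, 69, 98, 279, 207, 151, 172, 170, 181, 167, 171, 156, 149, 189, 321]
290 [91, 94, 90, 92, 89, 80, 175, 251, 158, 155, 160, 140, 134, 362, 419] [66, 67, 63, 67, 69, 70, 194, 279, 173, 167, 177, 154, 146, 304, 285]
```

View pics/crop6.png

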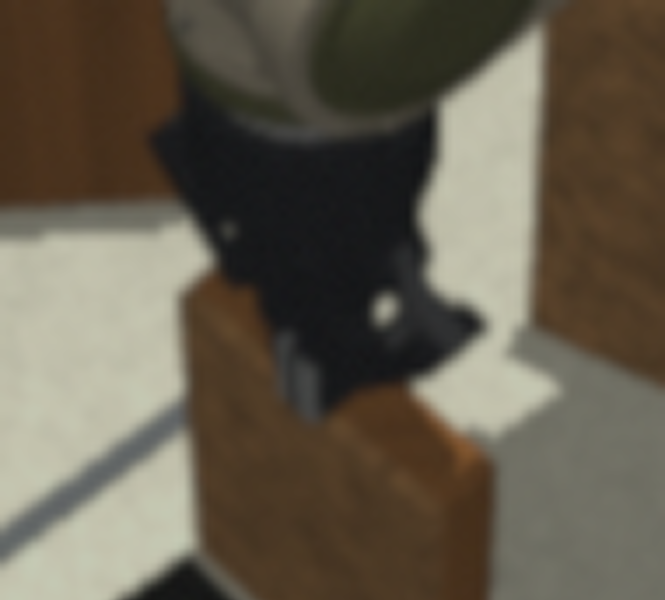

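The board is still upright with its corners unmoved. The fingertips are over its top edge and show about 18 mm higher than the reported TCP, so they skimmed over it. I'll lift, back off and come in lower, at reported z ≈ 117, which is in the upper half either way.

send_rows(
  targets=[0,0,0,0,0,-0.5,-1,0,0,0,0,0,-0.3,-1,0,0,0,0.54,0,0,-1,0,0,0,0.54,0,0,-1,0,0,0,0,0,0,-1],
)

```text
time_s: 6.2
eef_pos: [494.0, 29.4, 188.5]
ee_rot: [0.0, -0.009, 1.0, -0.0]
force: [0.8, 0.4, -0.3]
grip_width: -0.001
grip_force: 0.0
```

send_rows(
  targets=[0,0,0,0,0,0.6,-1,0,0,0,0,0,0.58,-1,0,0,0,0,0,0,-1,0,0,0,0,0,0,-1],
)

```text
time_s: 6.7
eef_pos: [496.2, 29.2, 118.6]
ee_rot: [0.001, -0.009, 1.0, -0.0]
force: [-0.9, 0.7, 0.6]
grip_width: 0.003
grip_force: 0.0
```

```bash
python3 - <<'E'
from h import *
s=monitor.sense(); p=s['eef_pos'];print(p)
c=snap('scene','s5'); g=c['img'].astype(int).sum(2)
u=proj(c,[p])[0];u20=proj(c,[p+[0,0,20]])[0];print(u,u20)
x,y=int(u[0]),int(u[1]); print('\n'.join(f'{r} '+' '.join(map(str,g[r,x-16:x+18:2])) for r in range(y-14,y+8)))
E
```

```text
[496.19779907  29.1548036  118.57919246]
[335.11692223 240.1110174 ] [335.2439452  235.19410139]
226 548 551 553 551 541 299 129 91 67 70 79 77 80 106 124 109 95
227 551 554 556 551 553 345 173 103 70 70 75 73 78 83 114 86 82
228 550 550 553 548 554 356 185 102 77 69 73 72 75 71 87 76 79
229 551 549 551 552 554 357 173 118 83 68 71 67 68 70 73 69 74
230 554 550 551 552 551 362 168 152 116 74 73 68 67 72 69 73 72
231 558 548 548 546 551 400 173 177 143 73 75 70 70 70 75 79 88
232 558 551 548 548 548 465 194 187 155 72 72 79 109 102 95 115 125
233 556 552 553 551 548 506 211 189 152 75 74 169 248 199 144 160 161
234 551 548 554 551 548 515 222 188 150 76 117 324 424 302 169 183 177
235 539 543 555 553 554 524 269 190 149 86 238 456 512 351 179 187 181
236 497 539 552 554 555 537 367 221 157 167 394 529 489 335 199 183 183
237 402 522 548 557 557 547 475 309 217 318 506 555 440 316 250 203 187
238 277 456 539 557 556 548 536 419 351 460 552 553 413 320 299 258 209
239 185 347 510 557 556 548 551 508 476 535 559 537 382 321 318 303 259
240 156 236 431 547 557 545 547 548 542 554 554 525 377 324 321 321 305
241 162 180 321 513 556 545 539 555 559 559 557 531 428 330 323 327 325
242 168 171 223 433 544 550 545 555 560 557 560 523 424 330 324 332 329
243 170 169 179 316 497 550 553 551 559 553 544 470 366 327 325 333 327
244 172 169 168 214 400 528 554 548 557 536 483 389 333 333 328 329 324
245 168 165 165 171 276 461 542 543 540 482 392 336 329 333 331 322 319
246 177 166 166 166 190 348 507 539 483 398 338 324 329 331 327 322 318
247 193 168 165 163 166 232 426 514 400 343 328 326 327 325 323 323 321
```

Here the tip shows 10–18 mm above the reported TCP, so the real contact height is about 128–136 mm. Push.

send_rows(
  targets=[0,0,0,-0.1,0,0,-1,0,0,0,-0.1,0,0,-1,0,0,0,-0.1,0,0,-1,0,0,0,-0.1,0,0,-1,0,0,0,-0.1,0,0,-1],
)

```text
time_s: 7.38
eef_pos: [525.5, 29.9, 117.3]
ee_rot: [-0.0, -0.009, 1.0, -0.0]
force: [0.1, 0.1, -0.8]
grip_width: -0.001
grip_force: 0.0
```

send_rows(
  targets=[0,0,0,-0.09,0,0,-1,0,0,0,-0.09,0,0,-1,0,0,0,-0.09,0,0,-1],
)

```text
time_s: 7.75
eef_pos: [541.6, 30.1, 117.3]
ee_rot: [-0.0, -0.009, 1.0, 0.0]
force: [0.5, 0.1, 0.1]
grip_width: -0.004
grip_force: 0.0
```

```bash
python3 - <<'E'
from h import *
s=monitor.sense(); print(s['eef_pos'],s['force'])
c=snap('scene','s6');b=c['img'].astype(int);a=cv2.imread('pics/s1.png')[:,:,::-1].astype(int)
for r in (240,262,270): print(r,a[r,288:348:3].sum(1).tolist(),'\n   ',b[r,288:348:3].sum(1).tolist())
E
```

```text
[541.63944544  30.12652215 117.26268837] [0.47077194 0.14004016 0.12522322]
240 [499, 504, 494, 184, 158, 188, 278, 245, 234, 234, 235, 279, 472, 512, 499, 511, 507, 511, 406, 298] 
    [527, 197, 204, 179, 168, 168, 165, 211, 496, 311, 123, 69, 72, 75, 83, 99, 80, 126, 255, 318]
262 [505, 518, 520, 377, 150, 152, 148, 149, 150, 151, 157, 146, 151, 164, 272, 204, 134, 160, 495, 502] 
    [556, 570, 564, 222, 164, 157, 160, 164, 170, 169, 179, 177, 162, 163, 165, 166, 325, 324, 325, 323]
270 [517, 507, 325, 187, 218, 156, 157, 156, 157, 145, 143, 158, 154, 157, 150, 145, 133, 216, 487, 502] 
    [566, 536, 314, 159, 232, 163, 158, 160, 150, 165, 155, 160, 169, 162, 144, 142, 275, 325, 317, 323]
```

The board is leaning now. Continue past balance, then stop.

send_rows(
  targets=[0,0,0,-0.09,0,0,-1,0,0,0,-0.09,0,0,-1,0,0,0,-0.09,0,0,-1,0,0,0,0,0,0,-1],
)

```text
time_s: 8.3
eef_pos: [557.8, 30.4, 117.2]
ee_rot: [0.0, -0.009, 1.0, -0.0]
force: [-0.0, -0.3, -0.6]
grip_width: -0.002
grip_force: 0.0
```

send_rows(
  targets=[0,0,0,0,0,0,-1,0,0,0,0,0,0,-1,0,0,0,0,0,0,-1,0,0,0,0,0,0,-1],
)

```text
time_s: 8.8
eef_pos: [557.5, 30.4, 117.3]
ee_rot: [0.0, -0.009, 1.0, -0.0]
force: [-0.1, 0.1, -0.0]
grip_width: -0.002
grip_force: 0.0
```

send_rows(
  targets=[0,0,0,0,0,-0.5,-1,0,0,0,0,0,-0.5,-1,0,0,0,0,0,0,-1,0,0,0,0,0,0,-1],
)

```text
time_s: 9.3
eef_pos: [557.1, 30.5, 176.5]
ee_rot: [-0.001, -0.009, 1.0, 0.0]
force: [-0.2, 0.4, -0.5]
grip_width: -0.002
grip_force: 0.0
```

```bash
python3 - <<'E'
from h import *
s=monitor.sense(); print(s['eef_pos'],s['force'])
c=snap('scene','s7')
cv2.imwrite('pics/crop7.png',cv2.resize(cv2.imread('pics/s7.png')[200:370,210:380],None,fx=3.5,fy=3.5,interpolation=cv2.INTER_CUBIC))
E
```

```text
[557.09809154  30.49447981 176.52578829] [-0.23637642  0.40668594 -0.49810478]
```

View pics/crop7.png

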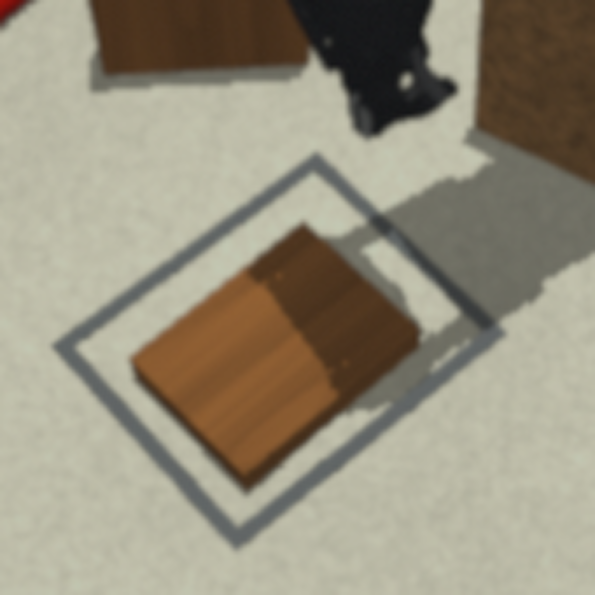

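The board lies flat inside the tape. The corners of its back are at crop (304,224), (132,360), (247,478) and (420,332). Next I'll find the middle.

```bash
python3 - <<'E'
from h import *
c=eyes.capture('scene')
q=np.array([(304,224),(132,360),(247,475),(420,328)])/3.5+[210,200]
P=ray(c,q,30);print(P.round(),P.mean(0).round(), [np.linalg.norm(P[i]-P[i-1]).round() for i in range(4)])
E
```

```text
[[571. -27.  30.]
 [727. -26.  30.]
 [726.  91.  30.]
 [569.  89.  30.]] [648.  31.  30.] [np.float64(116.0), np.float64(156.0), np.float64(117.0), np.float64(157.0)]
```

send_rows(
  targets=[0,0,0,-0.51,0,0,-1,0,0,0,-0.51,0,0,-1,0,0,0,-0.5,0,0.4,-1,0,0,0,0,0,0.7,-1,0,0,0,0,0,0.7,-1],
)

```text
time_s: 10.02
eef_pos: [648.3, 32.2, 66.9]
ee_rot: [-0.001, -0.009, 1.0, 0.0]
force: [0.5, -0.2, 0.3]
grip_width: 0.0
grip_force: 0.0
```

send_rows(
  targets=[0,0,0,0,0,0.1,-1,0,0,0,0,0,0.1,-1,0,0,0,0,0,0.07,-1,0,0,0,0,0,0.07,-1],
)

```text
time_s: 10.52
eef_pos: [649.2, 32.1, 49.7]
ee_rot: [0.001, -0.009, 1.0, -0.0]
force: [-0.3, -0.3, -1.0]
grip_width: -0.003
grip_force: 0.0
```

send_rows(
  targets=[0,0,0,0,0,0.08,-1,0,0,0,0,0,0.08,-1,0,0,0,0,0,0.08,-1,0,0,0,0,0,0.05,-1,0,0,0,0,0,0,-1],
)

```text
time_s: 11.15
eef_pos: [648.6, 32.1, 31.2]
ee_rot: [-0.0, -0.009, 1.0, 0.0]
force: [-0.9, -0.0, -0.8]
grip_width: 0.0
grip_force: 0.0
```

send_rows(
  targets=[0,0,0,0,0,0.03,-1,0,0,0,0,0,0.03,-1,0,0,0,0,0,0.03,-1,0,0,0,0,0,0,-1],
)

```text
time_s: 11.65
eef_pos: [648.6, 32.1, 25.9]
ee_rot: [-0.0, -0.009, 1.0, 0.0]
force: [0.5, 0.2, 0.5]
grip_width: 0.001
grip_force: 0.0
```

send_rows(
  targets=[0,0,0,0,0,0.03,-1,0,0,0,0,0,0.03,-1,0,0,0,0,0,0,-1],
)

```text
time_s: 12.02
eef_pos: [648.5, 32.1, 22.3]
ee_rot: [-0.0, -0.009, 1.0, 0.0]
force: [-0.3, -0.3, 0.0]
grip_width: 0.002
grip_force: 0.0
```

send_rows(
  targets=[0,0,0,0,0,0.03,-1,0,0,0,0,0,0.03,-1,0,0,0,0,0,0,-1],
)

```text
time_s: 12.4
eef_pos: [648.6, 32.1, 18.7]
ee_rot: [-0.0, -0.009, 1.0, 0.0]
force: [0.6, 0.6, 1.2]
grip_width: -0.002
grip_force: 0.0
```

send_rows(
  targets=[0,0,0,0,0,0.03,-1,0,0,0,0,0,0,-1],
)

```text
time_s: 12.65
eef_pos: [648.6, 32.1, 16.9]
ee_rot: [-0.0, -0.009, 1.0, 0.0]
force: [0.2, 0.5, -0.5]
grip_width: 0.0
grip_force: 0.0
```

send_rows(
  targets=[0,0,0,0,0,0.03,-1,0,0,0,0,0,0,-1],
)

```text
time_s: 12.9
eef_pos: [648.6, 32.1, 15.1]
ee_rot: [-0.0, -0.009, 1.0, 0.0]
force: [0.2, -0.7, -0.2]
grip_width: 0.001
grip_force: 0.0
```

send_rows(
  targets=[0,0,0,0,0,0.03,-1,0,0,0,0,0,0,-1],
)

```text
time_s: 13.15
eef_pos: [648.5, 32.1, 13.3]
ee_rot: [-0.0, -0.009, 1.0, 0.0]
force: [-0.1, 0.3, -0.0]
grip_width: 0.003
grip_force: 0.0
```

send_rows(
  targets=[0,0,0,0,0,0.03,-1,0,0,0,0,0,0,-1],
)

```text
time_s: 13.4
eef_pos: [648.6, 32.1, 11.5]
ee_rot: [-0.0, -0.009, 1.0, 0.0]
force: [-0.5, -0.6, 0.6]
grip_width: 0.001
grip_force: 0.0
```

send_rows(
  targets=[0,0,0,0,0,0.03,-1,0,0,0,0,0,0,-1],
)

```text
time_s: 13.65
eef_pos: [648.6, 32.1, 9.8]
ee_rot: [-0.0, -0.009, 1.0, 0.0]
force: [-0.8, 0.4, -0.0]
grip_width: -0.001
grip_force: 0.0
```

send_rows(
  targets=[0,0,0,0,0,0.02,-1,0,0,0,0,0,0,-1],
)

```text
time_s: 13.9
eef_pos: [648.7, 32.1, 9.7]
ee_rot: [0.0, -0.009, 1.0, -0.0]
force: [-3.3, -0.6, 7.3]
grip_width: 0.0
grip_force: 3.8
```

Contact is at reported z ≈ 9.8, stiffness about 6 N/mm. Pressing harder.

send_rows(
  targets=[0,0,0,0,0,0.02,-1,0,0,0,0,0,0.02,-1,0,0,0,0,0,0,-1],
)

```text
time_s: 14.28
eef_pos: [648.8, 32.1, 9.6]
ee_rot: [0.0, -0.009, 1.0, -0.0]
force: [-13.1, -0.0, 24.8]
grip_width: -0.003
grip_force: 12.5
```

send_rows(
  targets=[0,0,0,0.015,0,0.01,-1,0,0,0,0,0,0,-1],
)

```text
time_s: 14.52
eef_pos: [648.8, 32.1, 9.6]
ee_rot: [0.002, -0.009, 1.0, -0.0]
force: [-9.4, 1.2, 25.7]
grip_width: -0.001
grip_force: 13.0
```

send_rows(
  targets=[0,0,0,0.02,0,0.01,-1,0,0,0,0,0,0,-1,0,0,0,0,0,0,-1,0,0,0,0,0,0,-1,0,0,0,0,0,0,-1],
)

```text
time_s: 15.15
eef_pos: [648.9, 32.1, 9.6]
ee_rot: [0.003, -0.009, 1.0, -0.0]
force: [-5.3, 1.8, 25.7]
grip_width: -0.002
grip_force: 13.0
```

send_rows(
  targets=[0,0,0,0,0,0,-1,0,0,0,0,0,0,-1,0,0,0,0,0,0,-1,0,0,0,0,0,0,-1,0,0,0,0,0,0,-1],
)

```text
time_s: 15.78
eef_pos: [648.9, 32.1, 9.6]
ee_rot: [0.003, -0.009, 1.0, -0.0]
force: [-5.6, 0.7, 27.3]
grip_width: 0.002
grip_force: 13.0
```

send_rows(
  targets=[0,0,0,0,0,0,-1,0,0,0,0,0,0,-1,0,0,0,0,0,0,-1,0,0,0,0,0,0,-1,0,0,0,0,0,0,-1],
)

```text
time_s: 16.4
eef_pos: [648.9, 32.1, 9.6]
ee_rot: [0.003, -0.009, 1.0, -0.0]
force: [-4.7, 1.8, 26.3]
grip_width: -0.0
grip_force: 13.0
```

send_rows(
  targets=[0,0,0,0,0,0,-1,0,0,0,0,0,0,-1,0,0,0,0,0,0,-1,0,0,0,0,0,0,-1,0,0,0,0,0,0,-1],
)

```text
time_s: 17.02
eef_pos: [648.9, 32.1, 9.6]
ee_rot: [0.003, -0.009, 1.0, -0.0]
force: [-5.8, 0.7, 27.1]
grip_width: -0.002
grip_force: 13.0
```

send_rows(
  targets=[0,0,0,0,0,-0.08,-1,0,0,0,0,0,-0.2,-1,0,0,0,0,0,-0.7,-1,0,0,0,0,0,-0.8,-1,0,0,0,0,0,-0.8,-1],
)

```text
time_s: 17.65
eef_pos: [646.3, 32.0, 161.7]
ee_rot: [-0.0, -0.009, 1.0, -0.0]
force: [-0.0, 0.6, 0.4]
grip_width: -0.003
grip_force: 0.0
```

send_rows(
  targets=[0,0,0,0.4,0,-0.6,-1,0,0,0,0.5,0,-0.6,-1,0,0,0,0.5,0,0,-1,0,0,0,0,0,0,-1,0,0,0,0,0,0,-1],
)

```text
time_s: 18.27
eef_pos: [562.9, 30.5, 231.9]
ee_rot: [0.0, -0.009, 1.0, 0.0]
force: [0.1, 0.0, 0.3]
grip_width: 0.001
grip_force: 0.0
```

```bash
python3 - <<'E'
from h import *
s=monitor.sense(); print(s['eef_pos'],s['force'])
c=snap('scene','s8')
cv2.imwrite('pics/crop8.png',cv2.resize(cv2.imread('pics/s8.png')[130:450,150:500],None,fx=1.85,fy=1.85,interpolation=cv2.INTER_CUBIC))
E
```

```text
[562.93631483  30.4503267  231.94686778] [0.05147106 0.01417295 0.27470544]
```

View pics/crop8.png

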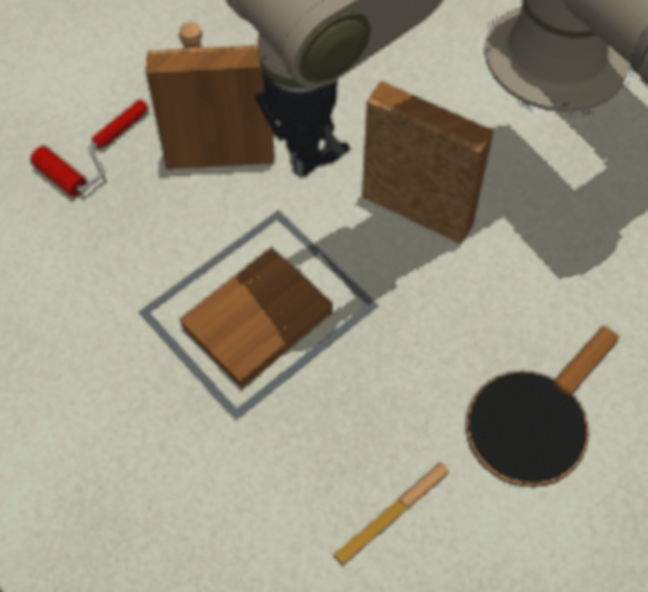

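The board lies flat inside the tape, with corners at crop (182,322), (270,250), (330,303) and (240,385). The arm is clear and the bystanders haven't moved, so I'm handing in.

```bash
python3 -c "
from rig import job
print(job.finish_job())"
```

```text
the job is handed in; nothing more can be done
None
```

The board was tipped over by its upper half and lies back up (cork side down) inside the tape; I pressed its middle at about 26 N for over 2 s, moved the arm clear and handed the job in at about 18 s, after a first push that passed over the board's top without moving it.

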